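Pop open the touch-latch lid under the egg timer

ROBOT

A 6-joint arm with a two-finger parallel gripper is mounted at the origin on the work surface. World frame = base frame: x ahead of the robot, y to its left, z up, the work surface at z = 0. Lengths are in m, angles in rad, forces in N, time in s.
With the tool pointing down it reaches from about 0.425 to 1.125 m from the base axis. Payload 14.9 kg.
Tool frame: the origin (TCP) lies at the very end of the fingers, on their centre line; the grasp point (between the pads) lies env.hold_point_z behind it (env.hold_point_z is the distance from the TCP to the grasp point, in m); z points along the fingers, y is the line along which they close (so a half turn about z gives the same grasp; the last joint's range is limited). The gripper opens to 91 mm and grips with 3 to 60 N. Pads are 32 mm wide; open, the fingers measure 118 mm over their backs; the gripper's body (76 mm by 178 mm) begins 60 mm behind the grasp point.
Start: joints at [-1.141, 0.379, 1.734, -0, 1.028, -0.033], TCP at [0.313, -0.626, 0.214] pointing down, gripper open.
Joint ranges: [-2.77, 2.77], [-0.74, 2.19], [0, 2.66], [-1.06, 4.2], [0.31, 2.87], [-3.08, 3.08]. Speed limits (rad/s): [1.89, 1.89, 2.39, 3.14, 3.14, 3.14].

INTERFACE

Orientations are given as [roll, pitch, yaw] about the fixed x, y, z axes, in that order (R = Rz(yaw) Ry(pitch) Rx(roll)).
In Python, from cell import env, optics, workorder, cut_out gives the robot as it stands. The module is installed in compiled form; this text tells all that it offers.
- The arm moves only by the tool apply_moves, never from a script. Its argument "targets" is a list of rows, each an object with "dp": the shift along the tool's x, y, z scaled (see below), a list of three; "angular": the turn, a rotation vector about the tool's x, y, z scaled (see below), a list of three; "gripper": the opening in per cent of the stroke, from 0 (shut) to 100 (fully open). A call has 1 to 20 rows; each row is the pose to reach, as a shift and turn from the pose commanded when the call began, along the tool's axes at that moment, turning the shorter way round; what a row does not reach only later rows make up. The controller multiplies each number of a shift by 0.15 m and each number of a turn by 180 degrees. A row lasts 1/10 s, in which the tool goes at most 50 mm and 8.59 degrees, less where a joint would pass 70% of its speed; a pose out of reach is approached as far as the arm can. A call with a number of a shift or a turn outside -1 to 1 is refused whole. A call with a gripper value outside its range is refused whole. The fingers move at their own pace and stop on an object; "grip_force" is the grip in N (left out, the last holds). Time passes only in rows, so rows that repeat a pose let the fingers close. It gives the time, the measured TCP pose, the force, the opening and the grip force at its end, in the units of the state.
- env.sense(): the state, without advancing time (a new reading comes with each control period).
- optics.snapshot(name): name is "scene" or "top"; returns a dict with "pixels" (480x640x3 uint8, red, green, blue), "fx", "fy", "cx", "cy" (pixels), "camera_from_world" (4x4, takes a point from world to camera coordinates). Camera axes: x right, y down, z forward; pixel columns grow to the right and rows downward; lengths in m; the calibration is good to about 2 mm. A picture is of the moment at which its call begins. There is no depth.
- workorder.close_job(): hands the job in; it is judged then, once.
Trained networks look in the newest picture that a camera, given by its name, has taken for a name from the list of things; names that differ only in an ending like _2 or _b are one class to them, and where a whole thing is asked for, a point or a joint stands for the part that bears it (a point fixed in the world has none). Each returns a list of dicts, best first, with "p" (0 to 1); they miss things now and then, are a little off and sometimes report something else, mostly with a low value. They report only what shows in the picture. A call takes as long as a camera call. They do not tell look-alikes from the thing itself.
- cut_out(target, camera): "mask" (480x640 bool, what is visible of it) and "rect" ([left, top, width, height] in pixels, round what is visible of it).
The state is a dict: "t": time; "joint_pos": joint angles; "qvel": joint speeds; "effort": joint torques, N m; "eef_pos": TCP position; "eef_rot": TCP orientation; "contact_force": force on the tool from outside, world axes, zero at the start; "moment": the same for the moment, N m; "opening": finger opening in m; "grip_force": force on a finger pad.
Only numpy, scipy, OpenCV 4.12 (cv2) and the standard library are available. Lean on these libraries where they do the work, as an engineer would, in place of code of your own. Each camera call takes 0.05 s, during which the arm holds its last target. There are 200 camera calls.

TASK

The steel egg timer has been left standing on one of the two touch-latch lids of the oak caddy on the upper shelf. Without picking it up, push it along with a fingertip until it stands wholly on the caddy's fixed middle part, then press the front edge of the lid it stood on so that the catch lets go and the lid springs ajar. Leave the other lid shut with the salt pot on it, knock nothing over, and leave everything else where it is.

Things in the scene. Friction and masses are not known exactly. Their poses are not given: they have to be found in the camera images.
- caddy: Low oak box fixed on the upper shelf (shelf top 100 mm above the work surface), 150 mm deep (x) by 362 mm wide (y), 60 mm high. Origin: centre of its underside; x points to its back (away from the robot, yaw within 0.2 rad), y to its left. Its top is three parts side by side: a fixed middle, y -65 to +65 mm, and two lids, each 110 mm wide, centred at y = +123 (left) and -123 mm (right).
- middle (a point): Centre of the top face of the caddy's fixed middle, 59 mm above the caddy's origin; 130 mm wide (y) by 150 mm deep (x). Shut lids lie beside it across 3 mm gaps, 1 mm higher. The timer's base is wholly on it while the timer's centre is within 37 mm of this point along y.
- lid_left (a joint): Left lid's angle, rad, hinged along its back edge: 0 shut, up positive, negative pressed in. Push-to-open catch: pressed 4 mm down at the front edge (-0.03 rad, about 6 N; then a firm stop, 12 N is ample) it lets go, and the lid springs up to about 0.32 (front edge 45 mm up) as the finger leaves; pressed less, it returns to shut. Cannot be lifted before. Does not latch again. The timer's weight does not release it.
- lid_right (a joint): The same for the right lid (caddy y = -123 mm).
- lid_left_press (a point): Point on the top face of the left lid, midway across it, 15 mm behind its front edge (130 mm from the hinge): the place to press. Moves with the lid.
- lid_right_press (a point): The same point on the right lid.
- timer: Loose round steel egg timer, 56 mm diameter at its upright lower wall (up to 32 mm high), domed, 50 mm high, 0.11 to 0.21 kg. Origin: centre of its underside; z up. It starts on one of the two lids (which one varies), about at the lid's centre, and slides when pushed low on its side.
- salt_pot: Loose white ceramic salt pot with a cork lid, 62 mm diameter, 56 mm high; origin: centre of its underside. Stands on the lid that the timer does not stand on. Not to be moved.
- bail_jar: Loose glass jar with a wire bail clamp, 84 mm diameter, 112 mm high, on the upper shelf near its left end; origin: centre of its underside. Not to be moved.
- pepper_mill: Loose wooden pepper mill, 52 mm diameter, 112 mm high, on the upper shelf near its right end; origin: centre of its underside. Not to be moved.
- ramekin: Loose white ceramic bowl, 80 mm diameter, 42 mm high, on the upper shelf near its right back corner; origin: centre of its underside. Not to be moved.
- brush: Loose silicone brush with a hard handle, about 210 mm long, 16 mm thick, lying along the back edge of the upper shelf, behind the caddy. Not to be moved.
- spoon: Loose spoon lying on the lower shelf (z = 0) before the upper one. Not to be moved.
- tin: Loose closed tin, 72 mm diameter, 90 mm high, on the lower shelf to the right; origin: centre of its underside. Not to be moved.
Things that resemble listed ones, but are neither listed nor needed, are in the scene too. Leave any purple look-alike of the timer alone.

How it is judged:
By the outcome, as a careful person would: the job done as asked, in the order asked, and still so for the second after the job is handed in, with the robot touching nothing.
It also fails if it takes over 42 s, if anything falls off the work surface, if the arm or the gripper's body presses on something with over 40 N, if the wrist force passes 120 N, or if a joint passes its speed limit or range.

## Working session

There is one attempt and no reset: what is moved stays moved. The work goes in short steps, Python scripts to look and compute and a tool call to move; the robot and the scene stay as the last step left them, time stands still between calls to the robot, and variables do not carry over. Pictures are saved under pics/ and viewed, at most 10 in all, crops included, and the job is handed in when it is done.

Besides the shell and the picture viewer there is one more tool, called after "Emit:" as a command line: name --argument value ..., lists and objects as JSON in quotes. apply_moves: Moves the arm, as the interface text tells. Its arguments: {"type":"object","properties":{"targets":{"type":"array","items":{"type":"object","properties":{"dp":{"type":"array","items":{"type":"number","minimum":-1,"maximum":1}},"angular":{"type":"array","items":{"type":"number","minimum":-1,"maximum":1}},"gripper":{"type":"number"}}}},"grip_force":{"type":"number"}},"required":["targets"]}

```bash
mkdir -p pics
cat > h.py <<'E'
import numpy as np, cv2
from cell import env, optics, workorder, cut_out
def snap(n):
    s=optics.snapshot(n); return s
def save(s,f,crop=None,scale=1):
    im=s["pixels"][:,:,::-1]
    if crop: l,t,w,h=crop; im=im[t:t+h,l:l+w]
    cv2.imwrite("pics/"+f,cv2.resize(im,None,fx=scale,fy=scale,interpolation=cv2.INTER_CUBIC))
def ray(s,u,v,z):
    M=np.array(s["camera_from_world"]);R=M[:3,:3];c=-R.T@M[:3,3]
    d=R.T@np.array([(u-s["cx"])/s["fx"],(v-s["cy"])/s["fy"],1]); return c+d*(z-c[2])/d[2]
def proj(s,p):
    M=np.array(s["camera_from_world"]);q=M[:3,:3]@np.array(p)+M[:3,3]
    return np.array([s["fx"]*q[0]/q[2]+s["cx"],s["fy"]*q[1]/q[2]+s["cy"]])
E
python3 - <<'E'
from h import *
for n in ("scene","top"):
    s=snap(n); save(s,n+"0.png")
    M=np.array(s["camera_from_world"]);print(n,s["fx"],-M[:3,:3].T@M[:3,3], M[2,:3])
    for t in ("caddy","timer","salt_pot","lid_left","lid_right","bail_jar","pepper_mill"):
        for d in cut_out(t,n)[:3]:
            m=d["mask"]; ys,xs=np.nonzero(m); print(n,t,round(d["p"],2),d["rect"],(xs.mean().round(1),ys.mean().round(1)) if len(xs) else 0)
print(env.sense(),env.hold_point_z)
E
```

```text
scene 494.4274053629001 [1.41414324 0.18669173 0.85755213] [-0.73530124 -0.17338465 -0.65518688]
scene caddy 0.66 [359.9, 208.3, 29.7, 30.3] (np.float64(374.5), np.float64(223.5))
scene caddy 0.63 [233.0, 185.2, 167.8, 85.5] (np.float64(318.3), np.float64(229.8))
scene timer 0.64 [362.2, 207.6, 26.4, 32.3] (np.float64(373.8), np.float64(223.3))
scene salt_pot 0.85 [249.7, 187.4, 26.1, 33.2] (np.float64(262.6), np.float64(201.1))
scene salt_pot 0.57 [229.4, 188.7, 169.9, 83.0] (np.float64(318.5), np.float64(229.8))
scene lid_left 0.75 [334.9, 203.9, 63.5, 49.3] (np.float64(367.3), np.float64(230.3))
scene lid_right 0.78 [231.3, 190.0, 65.4, 42.3] (np.float64(267.2), np.float64(212.2))
scene bail_jar 0.6 [478.3, 267.3, 58.0, 64.2] (np.float64(507.5), np.float64(297.7))
scene bail_jar 0.5 [162.3, 154.1, 24.0, 46.9] (np.float64(173.0), np.float64(180.1))
scene bail_jar 0.47 [403.0, 208.6, 16.0, 13.3] (np.float64(410.2), np.float64(213.8))
scene pepper_mill 0.65 [161.3, 155.4, 25.6, 47.4] (np.float64(173.2), np.float64(180.6))
top 485.81975851612356 [0.42098916 0.0019478  1.20488244] [ 0.
[... 848 characters left out ...]
, np.float64(335.6))
{'t': 0.8, 'joint_pos': array([-1.14129601e+00,  3.78887492e-01,  1.73422445e+00,  4.33280956e-06,
        1.02848675e+00, -3.33091833e-02]), 'qvel': array([ 0.00010928, -0.00088827,  0.00154246,  0.0014753 , -0.00011347,
        0.00063154]), 'effort': array([ 2.23980976e-03, -7.63638639e+01, -4.34742308e+01,  6.52235351e-02,
        3.90269374e-02, -2.36365440e-05]), 'eef_pos': array([ 0.3125158 , -0.62636854,  0.21392838]), 'eef_rot': array([-3.14158674e+00, -3.91030177e-06,  4.62807262e-01]), 'contact_force': array([-0.40611139,  0.48561752, -0.32940173]), 'moment': array([0.00502095, 0.02495432, 0.01913757]), 'grip_force': 0.0, 'opening': 0.09120280239630289} 0.0188
```

View pics/scene0.png

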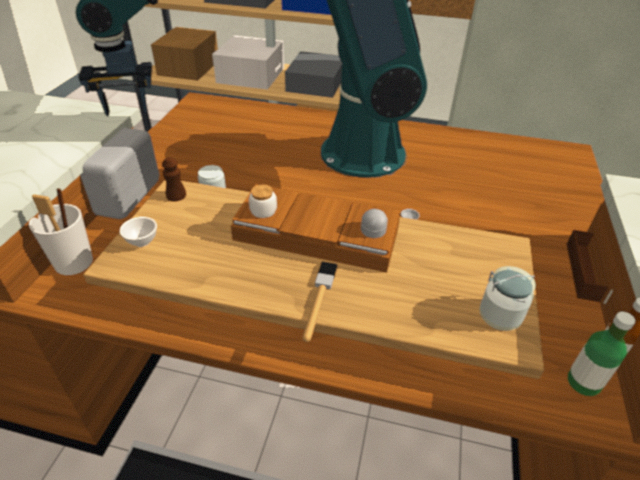

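View pics/top0.png

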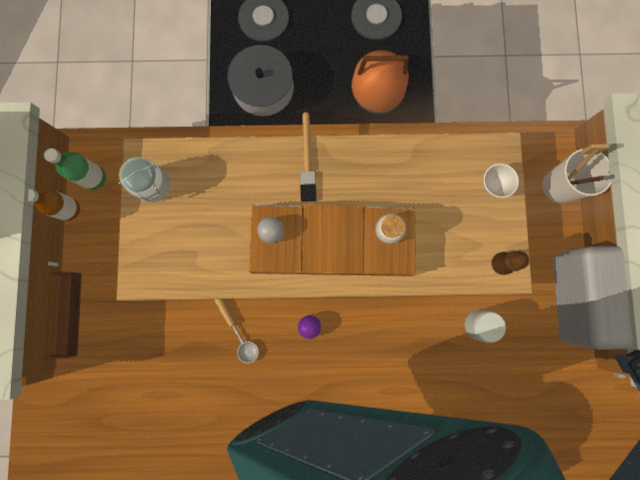

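The scene view shows the steel timer on the lid at (374,223), the salt pot at (262,201), and the jar at (507,298). The top view shows the steel dome at (270,229) on the left lid, the salt pot at (390,229), and the brush head at (308,187) close behind the caddy.

Timer candidates are the steel dome at top (270,229) and the purple ball at top (308,326). I choose the steel one and check it in a close crop.

Run:
```python
from h import *
from scipy.optimize import least_squares
s=snap("top"); save(s,"crop0.png",(240,170,190,125),4)
m=cut_out("caddy","top")[0]["mask"].astype(np.uint8)
c=max(cv2.findContours(m,0,2)[0],key=cv2.contourArea)
print(cv2.minAreaRect(c)); 
# fit top rectangle outline+body: hull of the 8 corners against mask
S={"top":s,"scene":snap("scene")}
def hullmask(p,n):
    x,y,w=p; c_,s_=np.cos(w),np.sin(w)
    P=[proj(S[n],(x+c_*a-s_*b,y+s_*a+c_*b,z)) for a in(-.075,.075) for b in(-.181,.181) for z in(.1,.16)]
    return cv2.convexHull(np.array(P,np.float32))[:,0]
def dist(poly,pts): return np.array([cv2.pointPolygonTest(poly.reshape(-1,1,2),(float(a),float(b)),True) for a,b in pts])
ms=[d for d in cut_out("caddy","scene") if d["rect"][2]>100][0]["mask"].astype(np.uint8)
cs=max(cv2.findContours(ms,0,2)[0],key=cv2.contourArea)
C={"top":cv2.convexHull(c)[:,0],"scene":cv2.convexHull(cs)[:,0]}
for use in (["top"],["top","scene"]):
    f=lambda p:np.concatenate([dist(hullmask(p,n),c_[:,0]) for n,c_ in (("top",c),("scene",cs)) if n in use])
    r=least_squares(f,[0.62,0,0],loss="soft_l1",diff_step=1e-3,x_scale=[.01,.01,.01]); print(use,r.x,np.abs(r.fun).mean())
# timer: silhouette of points on the solid
a=np.linspace(0,2*np.pi,48)
ring=[(.028*k*np.cos(t),.028*k*np.sin(t),h) for k,h in((1,0),(1,.032),(.87,.04),(.6,.047),(.25,.05)) for t in a]
def tp(p,n): return cv2.convexHull(np.array([proj(S[n],(p[0]+q[0],p[1]+q[1],.16+q[2])) for q in ring],np.float32))[:,0]
T={}
for n in S:
    d=[d for d in cut_out("timer",n) if d["p"]>.4 and d["rect"][1]<260][0]; mm=d["mask"].astype(np.uint8)
    T[n]=max(cv2.findContours(mm,0,2)[0],key=cv2.contourArea)[:,0]; print(n,d["rect"])
for use in (["top"],["scene"],["top","scene"]):
    r=least_squares(lambda p:np.concatenate([dist(tp(p,n),T[n]) for n in use]),[.62,.12],loss="soft_l1",diff_step=1e-3,x_scale=[.01,.01]);print("timer",use,r.x,np.abs(r.fun).mean())
```

```text
((332.7464294433594, 238.802978515625), (165.8146514892578, 71.56114959716797), 1.1573330163955688)
['top'] [ 0.55371892 -0.01888249 -0.03140893] 1.0205693010332624
['top', 'scene'] [ 0.55482554 -0.01612812 -0.02538849] 3.0785256897354945
top [257.3, 215.8, 27.1, 27.3]
scene [361.6, 207.6, 28.8, 28.6]
timer ['top'] [0.5718399  0.11400794] 0.7173107781613965
timer ['scene'] [0.57278306 0.1147077 ] 0.801631576793305
timer ['top', 'scene'] [0.57209125 0.11441285] 0.7557044694001076
```

View pics/crop0.png

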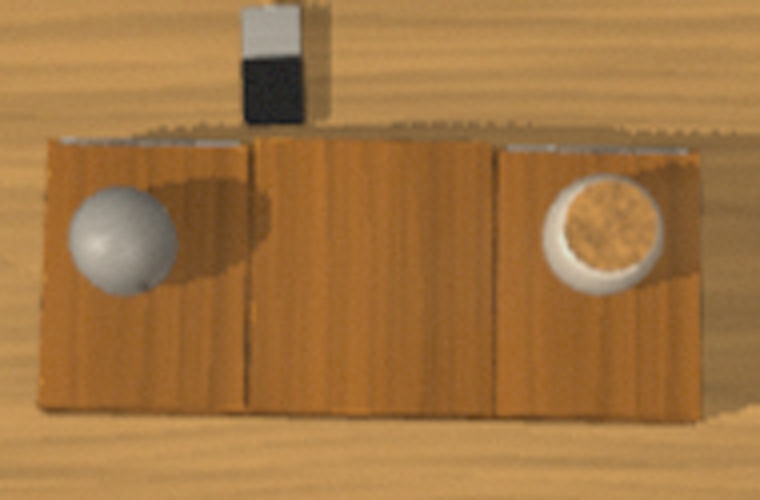

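The crop shows the grey steel dome near crop (122,240) on the left lid, so it is the right timer. Lid gaps are at crop x≈248 and 496, and the front edge is at row ≈410.

```bash
cat >> h.py <<'E'
from scipy.spatial.transform import Rotation as Ro
def go(p,yaw,s=None):
    s=s or env.sense(); R0=Ro.from_euler("xyz",s["eef_rot"]); R1=Ro.from_euler("xyz",[np.pi,0,yaw])
    print("dp",np.round(R0.inv().apply(np.array(p)-s["eef_pos"])/.15,3),"ang",np.round((R0.inv()*R1).as_rotvec()/np.pi,4))
E
python3 - <<'E'
from h import *
s=snap("top")
for n,(u,v),z in [("BL",(50,142),.16),("BR",(700,152),.16),("FL",(40,408),.16),("FR",(700,418),.16),("gLf",(247,400),.16),("gRf",(496,410),.16),("gLb",(250,150),.16),("gRb",(496,150),.16)]:
    print(n,ray(s,240+u/4-.4,170+v/4-.4,z).round(4))
go((.572,.195,.30),np.pi/2-.02)
print(env.sense()["t"])
E
```

```text
BL [0.629  0.1558 0.16  ]
BR [ 0.6181 -0.1995  0.16  ]
FL [0.4837 0.1604 0.16  ]
FR [ 0.473  -0.1937  0.16  ]
gLf [0.4863 0.0493 0.16  ]
gRf [ 0.479  -0.0843  0.16  ]
gLb [0.6229 0.0465 0.16  ]
gRb [ 0.6209 -0.088   0.16  ]
dp [ 3.993 -4.127 -0.574] ang [-0.     -0.     -0.3463]
1.15
```

Emit:
apply_moves --targets '[{"dp": [1, -1, -0.6], "angular": [0, 0, -0.34], "gripper": 27}, {"dp": [1, -1, -0.6], "angular": [0, 0, -0.34], "gripper": 27}, {"dp": [1, -1, -0.6], "angular": [0, 0, -0.34], "gripper": 27}, {"dp": [1, -1, -0.6], "angular": [0, 0, -0.34], "gripper": 27}, {"dp": [1, -1, -0.6], "angular": [0, 0, -0.34], "gripper": 27}, {"dp": [1, -1, -0.6], "angular": [0, 0, -0.34], "gripper": 27}, {"dp": [1, -1, -0.6], "angular": [0, 0, -0.34], "gripper": 27}, {"dp": [1, -1, -0.6], "angular": [0, 0, -0.34], "gripper": 27}, {"dp": [1, -1, -0.6], "angular": [0, 0, -0.34], "gripper": 27}]'

```text
t: 2.05
eef_pos: [0.3797, -0.4253, 0.3039]
eef_rot: [3.142, -0.0, 1.527]
contact_force: [-0.1, -0.5, -0.1]
opening: 0.0249
grip_force: 0.0
```

```bash
python3 -c "
from h import *
go((.572,.18,.30),np.pi/2-.03)"
```

```text
dp [4.087 1.106 0.026] ang [ 0.     -0.     -0.0043]
```

Emit:
apply_moves --targets '[{"dp": [1, 0.28, 0], "angular": [0, 0, 0], "gripper": 27}, {"dp": [1, 0.28, 0], "angular": [0, 0, 0], "gripper": 27}, {"dp": [1, 0.28, 0], "angular": [0, 0, 0], "gripper": 27}, {"dp": [1, 0.28, 0], "angular": [0, 0, 0], "gripper": 27}]'

```text
t: 2.45
eef_pos: [0.4284, -0.2735, 0.3038]
eef_rot: [-3.142, -0.001, 1.529]
contact_force: [0.4, -0.3, -0.8]
opening: 0.0245
grip_force: 0.0
```

Emit:
apply_moves --targets '[{"dp": [1, 0.28, 0], "angular": [0, 0, 0], "gripper": 27}, {"dp": [1, 0.28, 0], "angular": [0, 0, 0], "gripper": 27}, {"dp": [1, 0.28, 0], "angular": [0, 0, 0], "gripper": 27}, {"dp": [1, 0.28, 0], "angular": [0, 0, 0], "gripper": 27}]'

```text
t: 2.85
eef_pos: [0.4766, -0.1256, 0.304]
eef_rot: [3.141, -0.001, 1.53]
contact_force: [-0.5, -0.3, 0.3]
opening: 0.0245
grip_force: 0.0
```

Emit:
apply_moves --targets '[{"dp": [1, 0.28, 0], "angular": [0, 0, 0], "gripper": 27}, {"dp": [1, 0.28, 0], "angular": [0, 0, 0], "gripper": 27}, {"dp": [1, 0.28, 0], "angular": [0, 0, 0], "gripper": 27}, {"dp": [1, 0.28, 0], "angular": [0, 0, 0], "gripper": 27}]'

```text
t: 3.25
eef_pos: [0.5248, 0.0224, 0.3039]
eef_rot: [3.141, -0.0, 1.531]
contact_force: [-0.5, -1.4, 0.3]
opening: 0.0248
grip_force: 0.0
```

Emit:
apply_moves --targets '[{"dp": [1, 0.28, 0], "angular": [0, 0, 0], "gripper": 27}, {"dp": [1, 0.28, 0], "angular": [0, 0, 0], "gripper": 27}, {"dp": [1, 0.28, 0], "angular": [0, 0, 0], "gripper": 27}, {"dp": [1, 0.28, 0], "angular": [0, 0, 0], "gripper": 27}, {"dp": [1, 0.28, 0], "angular": [0, 0, 0], "gripper": 27}]'

```text
t: 3.75
eef_pos: [0.5719, 0.1675, 0.3034]
eef_rot: [-3.141, 0.0, 1.53]
contact_force: [-1.1, -0.6, 0.0]
opening: 0.0247
grip_force: 0.0
```

```bash
python3 -c "
from h import *
go((.573,.185,.30),np.pi/2-.03)
go((.573,.185,.17),np.pi/2-.03)"
```

```text
dp [0.117 0.003 0.023] ang [-0.0002  0.0002 -0.0034]
dp [0.117 0.003 0.889] ang [-0.0002  0.0002 -0.0034]
```

Emit:
apply_moves --targets '[{"dp": [0.12, 0, 0.3], "angular": [0, 0, 0], "gripper": 27}, {"dp": [0.12, 0, 0.6], "angular": [0, 0, 0], "gripper": 27}, {"dp": [0.12, 0, 0.8], "angular": [0, 0, 0], "gripper": 27}, {"dp": [0.12, 0, 0.88], "angular": [0, 0, 0], "gripper": 27}, {"dp": [0.12, 0, 0.88], "angular": [0, 0, 0], "gripper": 27}, {"dp": [0.12, 0, 0.88], "angular": [0, 0, 0], "gripper": 27}]'

```text
t: 4.35
eef_pos: [0.5732, 0.185, 0.1735]
eef_rot: [3.14, -0.0, 1.53]
contact_force: [-0.1, -0.3, -0.5]
opening: 0.0244
grip_force: 0.0
```

Run:
```python
from h import *
go((.568,.027,.17),np.pi/2-.03)
s=snap("scene"); save(s,"c1.png",(220,130,200,150),4)
```

```text
dp [-1.054  0.009  0.023] ang [ 0.0005 -0.0001 -0.0036]
```

View pics/c1.png

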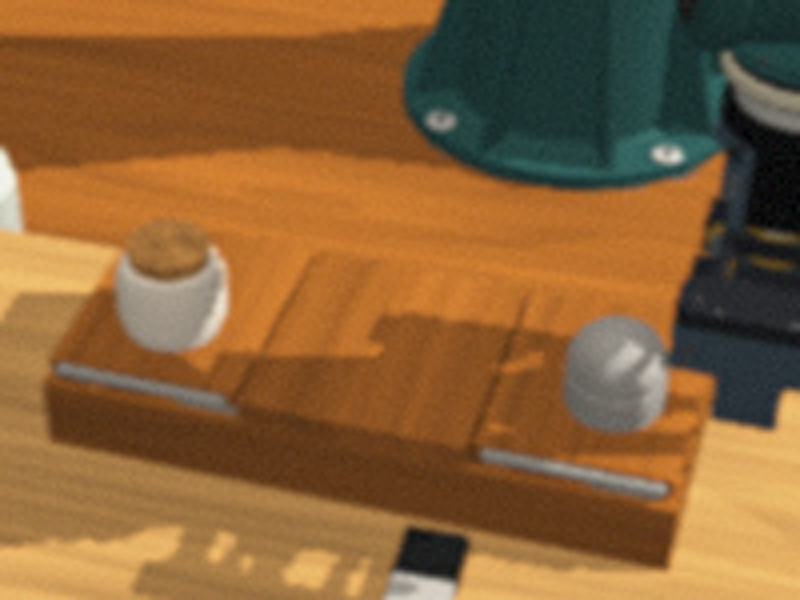

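The fingers stand at crop (740,350), just left of the timer at (615,375) and low beside it. Next I push.

Emit:
apply_moves --targets '[{"dp": [-0.05, 0, 0.02], "angular": [0, 0, 0], "gripper": 27}, {"dp": [-0.1, 0, 0.02], "angular": [0, 0, 0], "gripper": 27}, {"dp": [-0.14, 0, 0.02], "angular": [0, 0, 0], "gripper": 27}, {"dp": [-0.18, 0, 0.02], "angular": [0, 0, 0], "gripper": 27}, {"dp": [-0.22, 0, 0.02], "angular": [0, 0, 0], "gripper": 27}, {"dp": [-0.26, 0, 0.02], "angular": [0, 0, 0], "gripper": 27}, {"dp": [-0.3, 0, 0.02], "angular": [0, 0, 0], "gripper": 27}, {"dp": [-0.34, 0, 0.02], "angular": [0, 0, 0], "gripper": 27}, {"dp": [-0.38, 0, 0.02], "angular": [0, 0, 0], "gripper": 27}, {"dp": [-0.42, 0, 0.02], "angular": [0, 0, 0], "gripper": 27}, {"dp": [-0.46, 0, 0.02], "angular": [0, 0, 0], "gripper": 27}, {"dp": [-0.5, 0, 0.02], "angular": [0, 0, 0], "gripper": 27}]'

```text
t: 5.6
eef_pos: [0.5693, 0.1102, 0.169]
eef_rot: [3.142, -0.0, 1.531]
contact_force: [-0.1, 2.3, 1.2]
opening: 0.0249
grip_force: 1.0
```

Run:
```python
from h import *
print(env.sense()["contact_force"]); go((.568,.027,.17),np.pi/2-.03)
s=snap("scene"); save(s,"c2.png",(220,130,200,150),4)
```

```text
[-0.13035246  2.27040351  1.15886562]
dp [-0.555  0.014 -0.007] ang [ 0.     -0.     -0.0032]
```

View pics/c2.png

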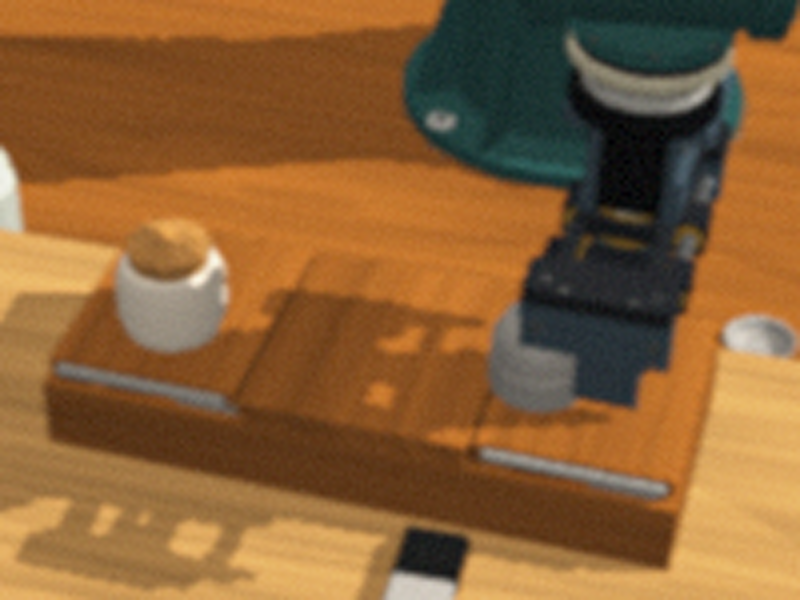

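The timer, crop (535,360), is sliding upright ahead of the fingers toward the gap.

Emit:
apply_moves --targets '[{"dp": [-0.04, 0, 0], "angular": [0, 0, 0], "gripper": 27}, {"dp": [-0.08, 0, 0], "angular": [0, 0, 0], "gripper": 27}, {"dp": [-0.12, 0, 0], "angular": [0, 0, 0], "gripper": 27}, {"dp": [-0.16, 0, 0], "angular": [0, 0, 0], "gripper": 27}, {"dp": [-0.2, 0, 0], "angular": [0, 0, 0], "gripper": 27}, {"dp": [-0.24, 0, 0], "angular": [0, 0, 0], "gripper": 27}, {"dp": [-0.28, 0, 0], "angular": [0, 0, 0], "gripper": 27}, {"dp": [-0.32, 0, 0], "angular": [0, 0, 0], "gripper": 27}, {"dp": [-0.36, 0, 0], "angular": [0, 0, 0], "gripper": 27}, {"dp": [-0.4, 0, 0], "angular": [0, 0, 0], "gripper": 27}, {"dp": [-0.44, 0, 0], "angular": [0, 0, 0], "gripper": 27}, {"dp": [-0.48, 0, 0], "angular": [0, 0, 0], "gripper": 27}, {"dp": [-0.51, 0, 0], "angular": [0, 0, 0], "gripper": 27}, {"dp": [-0.54, 0, 0], "angular": [0, 0, 0], "gripper": 27}, {"dp": [-0.55, 0, 0], "angular": [0, 0, 0], "gripper": 27}, {"dp": [-0.55, 0, 0], "angular": [0, 0, 0], "gripper": 27}]'

```text
t: 7.25
eef_pos: [0.566, 0.028, 0.169]
eef_rot: [3.142, 0.0, 1.531]
contact_force: [0.7, -0.2, 0.4]
opening: 0.0243
grip_force: 0.0
```

Emit:
apply_moves --targets '[{"dp": [0.1, 0, 0], "angular": [0, 0, 0], "gripper": 27}, {"dp": [0.3, 0, 0], "angular": [0, 0, 0], "gripper": 27}, {"dp": [0.45, 0, -0.2], "angular": [0, 0, 0], "gripper": 0}, {"dp": [0.58, 0, -0.45], "angular": [0, 0, 0], "gripper": 0}, {"dp": [0.58, -0.2, -0.53], "angular": [0, 0, 0], "gripper": 0}, {"dp": [0.58, -0.5, -0.53], "angular": [0, 0, 0], "gripper": 0}, {"dp": [0.58, -0.5, -0.53], "angular": [0, 0, 0], "gripper": 0}]'

```text
t: 7.95
eef_pos: [0.4904, 0.1192, 0.2482]
eef_rot: [-3.14, 0.0, 1.532]
contact_force: [-0.1, 0.8, -0.4]
opening: 0.0005
grip_force: 0.0
```

Run:
```python
from h import *
from scipy.optimize import least_squares
s=snap("scene"); save(s,"c3.png",(220,130,200,150),4)
d=cut_out("timer","scene"); print([(x["p"],x["rect"]) for x in d])
def dist(poly,pts): return np.array([cv2.pointPolygonTest(poly.reshape(-1,1,2),(float(a),float(b)),True) for a,b in pts])
a=np.linspace(0,2*np.pi,48)
ring=[(.028*k*np.cos(t),.028*k*np.sin(t),h) for k,h in((1,0),(1,.032),(.87,.04),(.6,.047),(.25,.05)) for t in a]
def tp(p): return cv2.convexHull(np.array([proj(s,(p[0]+q[0],p[1]+q[1],.159+q[2])) for q in ring],np.float32))[:,0]
T=max(cv2.findContours(d[0]["mask"].astype(np.uint8),0,2)[0],key=cv2.contourArea)[:,0]
r=least_squares(lambda p:dist(tp(p),T),[.568,-.01],loss="soft_l1",diff_step=1e-3,x_scale=[.01,.01]);print(r.x,np.abs(r.fun).mean())
# press point local (-.06,.123) from caddy (.552,-.019,-.03)
c=np.array([.552,-.019]);w=-.03
P=c+[np.cos(w)*-.06-np.sin(w)*.123,np.sin(w)*-.06+np.cos(w)*.123];print(P, proj(s,(*P,.16)))
go((*P,.18),np.pi/2-.03)
```

```text
[(0.69, [307.0, 197.0, 26.7, 31.0]), (0.33, [229.0, 187.0, 169.7, 83.4])]
[ 0.56523178 -0.010761  ] 0.49010745685099927
[0.49571644 0.10574438] [374.71931974 208.20116068]
dp [-0.088  0.014  0.459] ang [ 0.0003 -0.0001 -0.0028]
```

View pics/c3.png

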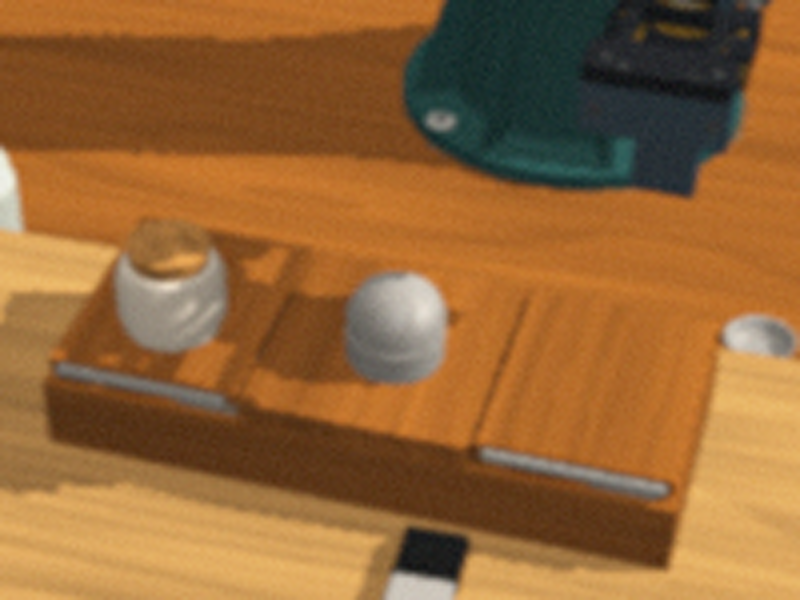

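The timer, crop (397,330), stands upright on the middle at about (0.565, -0.011), roughly 8 mm off centre. The salt pot is untouched and both lids are shut. Next is the press.

Emit:
apply_moves --targets '[{"dp": [-0.09, 0, 0.2], "angular": [0, 0, 0], "gripper": 0}, {"dp": [-0.09, 0, 0.4], "angular": [0, 0, 0], "gripper": 0}, {"dp": [-0.09, 0, 0.5], "angular": [0, 0, 0], "gripper": 0}, {"dp": [-0.09, 0, 0.55], "angular": [0, 0, 0], "gripper": 0}, {"dp": [-0.09, 0, 0.57], "angular": [0, 0, 0], "gripper": 0}, {"dp": [-0.09, 0, 0.57], "angular": [0, 0, 0], "gripper": 0}, {"dp": [-0.09, 0, 0.57], "angular": [0, 0, 0], "gripper": 0}]'

```text
t: 8.75
eef_pos: [0.4947, 0.1049, 0.1637]
eef_rot: [3.14, -0.0, 1.531]
contact_force: [-0.4, -0.4, 0.1]
opening: 0.0004
grip_force: 0.0
```

Emit:
apply_moves --targets '[{"dp": [0, 0, 0.01], "angular": [0, 0, 0], "gripper": 0}, {"dp": [0, 0, 0.02], "angular": [0, 0, 0], "gripper": 0}, {"dp": [0, 0, 0.03], "angular": [0, 0, 0], "gripper": 0}, {"dp": [0, 0, 0.03], "angular": [0, 0, 0], "gripper": 0}]'

```text
t: 9.15
eef_pos: [0.4942, 0.1047, 0.1585]
eef_rot: [3.141, -0.0, 1.531]
contact_force: [0.7, 0.5, 1.9]
opening: 0.0003
grip_force: 0.8
```

Contact started at about z = 0.160, so I press on in small steps.

Emit:
apply_moves --targets '[{"dp": [0, 0, 0.007], "angular": [0, 0, 0], "gripper": 0}, {"dp": [0, 0, 0.013], "angular": [0, 0, 0], "gripper": 0}, {"dp": [0, 0, 0.013], "angular": [0, 0, 0], "gripper": 0}]'

```text
t: 9.45
eef_pos: [0.494, 0.1047, 0.1567]
eef_rot: [-3.141, 0.0, 1.531]
contact_force: [-2.3, -0.5, 8.0]
opening: 0.0004
grip_force: 4.4
```

Emit:
apply_moves --targets '[{"dp": [0, 0, 0.004], "angular": [0, 0, 0], "gripper": 0}, {"dp": [0, 0, 0.007], "angular": [0, 0, 0], "gripper": 0}, {"dp": [0, 0, 0.007], "angular": [0, 0, 0], "gripper": 0}]'

```text
t: 9.75
eef_pos: [0.494, 0.1047, 0.156]
eef_rot: [-3.141, 0.0, 1.531]
contact_force: [-4.3, -0.4, 14.6]
opening: 0.0006
grip_force: 7.0
```

14.6 N means the stop is reached. I lift off and look.

Emit:
apply_moves --targets '[{"dp": [0, 0, -0.15], "angular": [0, 0, 0], "gripper": 0}, {"dp": [0, 0, -0.45], "angular": [0, 0, 0], "gripper": 0}, {"dp": [0, 0, -0.75], "angular": [0, 0, 0], "gripper": 0}, {"dp": [0, -0.3, -1], "angular": [0, 0, 0], "gripper": 0}, {"dp": [0.2, -0.3, -1], "angular": [0, 0, 0], "gripper": 0}, {"dp": [0.4, -0.3, -1], "angular": [0, 0, 0], "gripper": 0}, {"dp": [0.4, -0.3, -1], "angular": [0, 0, 0], "gripper": 0}, {"dp": [0.4, -0.3, -1], "angular": [0, 0, 0], "gripper": 0}]'

```text
t: 10.55
eef_pos: [0.4511, 0.1666, 0.3051]
eef_rot: [-3.141, 0.0, 1.532]
contact_force: [0.1, -0.8, -0.4]
opening: 0.0005
grip_force: 0.0
```

Run:
```python
from h import *
s=snap("scene"); save(s,"c4.png",(60,100,533,400),1.5)
```

```text
(no output)
```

View pics/c4.png

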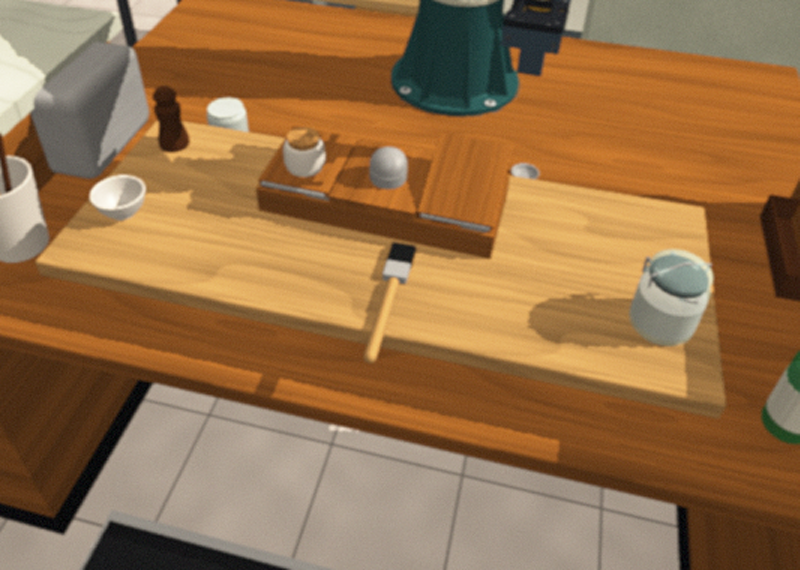

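The left lid, (470,180), has sprung ajar with its front edge raised. The timer, (388,167), stands on the middle, the salt pot, (304,155), is on the shut right lid, and nothing else has moved.

```bash
python3 -c "
from h import *
print(workorder.close_job())"
```

```text
the job is handed in; nothing more can be done
None
```

The job is handed in: the timer stands wholly on the caddy's fixed middle, the left lid is sprung ajar, and in the last camera picture the right lid is shut with the salt pot on it and nothing else has moved.

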